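Line up the jewellery boxes along the bench rail

ROBOT

A 6-joint arm with a two-finger parallel gripper is mounted at the origin on the work surface. World frame = base frame: x ahead of the robot, y to its left, z up, the work surface at z = 0. Lengths are in mm, angles in rad, forces in N, time in s.
With the tool pointing down it reaches from about 400 to 925 mm from the base axis. Payload 12.5 kg.
Tool frame: the origin (TCP) lies midway between the tips of the shut fingers; the grasp point (between the pads) lies 19 mm behind it; z points along the fingers, y is the line along which they close (so a half turn about z gives the same grasp; the last joint's range is limited). The gripper opens to 95 mm and grips with 3 to 60 N. Pads are 20 mm wide; open, the fingers measure 119 mm over their backs; the gripper's body (75 mm by 180 mm) begins 59 mm behind the grasp point.
Start: joints at [-1.353, 0.491, 1.559, -0, 1.092, -0.106], TCP at [198.88, -592.531, 214.661] pointing down, gripper open.
Joint ranges: [-3.1, 3.1], [-0.84, 2.19], [0.05, 2.79], [-1.13, 4.28], [0.06, 2.93], [-2.69, 2.69]. Speed limits (rad/s): [2.22, 2.22, 2.79, 3.14, 3.14, 3.14].

INTERFACE

Orientations are given as [roll, pitch, yaw] about the fixed x, y, z axes, in that order (R = Rz(yaw) Ry(pitch) Rx(roll)).
In Python, from cell import env gives the robot as it stands.
- The arm moves only by the tool arm_command, never from a script. Its argument "targets" is a list of rows, each a list of 5 numbers: the shift along the tool's x, y, z in mm, then the turn about the tool's z in degrees, then the opening, from 0 (shut) to 1 (fully open). In form: [[tx, ty, tz, roll, fingers], ...]. A call has 1 to 5 rows; each row is the pose to reach, as a shift and turn from the pose commanded when the call began, along the tool's axes at that moment; what a row does not reach only later rows make up. A row lasts 1/10 s, in which the tool goes at most 50 mm and 8.59 degrees, less where a joint would pass 70% of its speed; a pose out of reach is approached as far as the arm can. A call with a gripper value outside its range is refused whole. The fingers move at their own pace and stop on an object; the grip force is fixed at half the most. Time passes only in rows, so rows that repeat a pose let the fingers close. It gives the time, the measured TCP pose, the force, the opening and the grip force at its end, in the units of the state.
- env.state(): the state, without advancing time (a new reading comes with each control period).
- env.read_camera(name): name is "scene" or "top"; returns a dict with "frame" (384x512x3 uint8, red, green, blue), "vertical_fov" (degrees; the focal length in pixels is half the picture's height over the tangent of half this angle, whatever the lens; pixels are square), "cx", "cy" (the principal point, pixels), "world_from_camera" (4x4, takes a point from camera to world coordinates). Camera axes: x right, y down, z forward; pixel columns grow to the right and rows downward; lengths in mm; the calibration is good to about 2 mm. A picture is of the moment at which its call begins. There is no depth.
- env.job_done(): hands the job in; it is judged then, once.
The state is a dict: "t": time; "joints": joint angles; "qvel": joint speeds; "tau": joint torques, N m; "eef_pos": TCP position; "tcp_rot": TCP orientation; "ft_force": force on the tool from outside, world axes, zero at the start; "moment": the same for the moment, N m; "opening": opening from 0.0 (shut) to 1.0 (fully open); "grip_force": force on a finger pad.
Only numpy, scipy, OpenCV 4.12 (cv2) and the standard library are available. Lean on these libraries where they do the work, as an engineer would, in place of code of your own. Each camera call takes 0.05 s, during which the arm holds its last target. There are 200 camera calls.

TASK

Line up the three grey jewellery boxes in a neat row along the dark wooden rail: one box at each brass band, any box at any band, with a short end flush against the rail, square to it and centred on the band. They are full of sorted stones, so slide them flat on the bench and never lift or tip them. Leave the dish, the bottle and the hammer where they are.

Things in the scene. Friction and masses are not known exactly. Their poses are not given: they have to be found in the camera images.
- box_a: one of three identical closed dark-grey jewellery boxes, a plain block 96 mm long (its x axis), 62 mm wide (its y axis) and 34 mm high (z up), about 0.18 kg, standing loose and flat on the bench with the lid on top; a thin pale seam runs round its sides. Origin: centre of its underside
- box_b: one of three identical closed dark-grey jewellery boxes, a plain block 96 mm long (its x axis), 62 mm wide (its y axis) and 34 mm high (z up), about 0.18 kg, standing loose and flat on the bench with the lid on top; a thin pale seam runs round its sides. Origin: centre of its underside
- box_c: one of three identical closed dark-grey jewellery boxes, a plain block 96 mm long (its x axis), 62 mm wide (its y axis) and 34 mm high (z up), about 0.18 kg, standing loose and flat on the bench with the lid on top; a thin pale seam runs round its sides. Origin: centre of its underside
- rail: straight dark wooden rail fixed on the bench on the far side of the boxes, 26 mm deep (x), 420 mm long (y), 26 mm high; three brass bands, each 16 mm wide, are inlaid over it at its middle and 130 mm to either side. Origin: centre of its underside; x points away from the boxes, y along the rail to the left as seen from the robot, z up. Its face towards the boxes lies at x = -13 mm
- mark_left (a point): foot of the left (+y of the rail) brass band on the rail's face towards the boxes, at bench height, in the middle of the band's width; axes as the rail's (x into the rail, y along it). A box standing flush and centred on it has its origin 48 mm before this point, at x = -48 mm, y = 0
- mark_middle (a point): foot of the middle brass band on the rail's face towards the boxes, at bench height, in the middle of the band's width; axes as the rail's (x into the rail, y along it). A box standing flush and centred on it has its origin 48 mm before this point, at x = -48 mm, y = 0
- mark_right (a point): foot of the right (-y of the rail) brass band on the rail's face towards the boxes, at bench height, in the middle of the band's width; axes as the rail's (x into the rail, y along it). A box standing flush and centred on it has its origin 48 mm before this point, at x = -48 mm, y = 0
- dish: bystander: round pink dish, 110 mm across, 35 mm high, origin at the centre of its underside
- bottle: bystander: upright white bottle, 52 mm across, 130 mm high, origin at the centre of its underside
- hammer: bystander: hammer, 220 mm long, lying flat beyond the rail; its x axis runs along the handle towards the head

How it is judged:
By the outcome, as a careful person would: the job done as asked, in the order asked, and still so for the second after the job is handed in, with the robot touching nothing.
It also fails if it takes over 72 s, if anything falls off the work surface, if the arm or the gripper's body presses on something with over 40 N, if the wrist force passes 120 N, or if a joint passes its speed limit or range.

## Working session

There is one attempt and no reset: what is moved stays moved. The work goes in short steps, Python scripts to look and compute and a tool call to move; the robot and the scene stay as the last step left them, time stands still between calls to the robot, and variables do not carry over. Pictures are saved under pics/ and viewed, at most 10 in all, crops included, and the job is handed in when it is done.

Besides the shell and the picture viewer there is one more tool, called as name([rows], argument=value, ...), one row to a line, values as JSON. arm_command: Moves the arm, as the interface text tells. Its arguments: {"type":"object","properties":{"targets":{"type":"array","items":{"type":"array","items":{"type":"number"}}}},"required":["targets"]}

```bash
mkdir -p pics; ls; python3 - <<'E'
from cell import env
import cv2,numpy as np
np.set_printoptions(suppress=True,precision=3)
s=env.state();print({k:s[k] for k in('t','eef_pos','tcp_rot','opening','ft_force')})
for n in('top','scene'):
    c=env.read_camera(n);cv2.imwrite(f'pics/{n}0.png',c['frame'][:,:,::-1])
    print(n,c['vertical_fov'],c['cx'],c['cy'],np.array(c['world_from_camera']))
E
```

```text
pics
{'t': 0.0, 'eef_pos': array([ 198.837, -592.261,  214.078]), 'tcp_rot': array([-3.14 , -0.   ,  0.324]), 'opening': 0.9999512841993411, 'ft_force': array([-0.266,  0.038, -0.666])}
top 43.68471812154393 242.08452137580295 192.3540966770502 [[   0.      -0.997    0.075  516.341]
 [  -1.       0.001    0.017   -9.083]
 [  -0.017   -0.075   -0.997 1495.475]
 [   0.       0.       0.       1.   ]]
scene 49.11139533168392 250.7306831103684 189.6116697731005 [[  -0.775    0.544   -0.321  988.326]
 [   0.631    0.657   -0.411  483.442]
 [  -0.013   -0.521   -0.853 1052.448]
 [   0.       0.       0.       1.   ]]
```

View pics/top0.png

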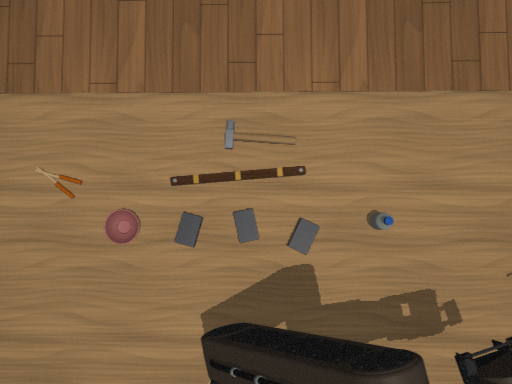

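View pics/scene0.png

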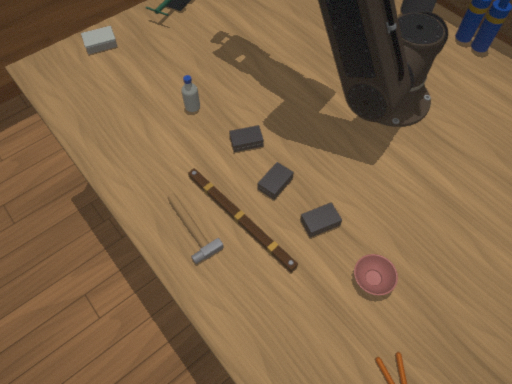

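The top view shows the rail spanning (170,181)–(305,171), with bands near (196,179), (238,176) and (280,172). The boxes are at (189,229), (246,225) and (304,236). In the scene view the bands are at about (205,187), (238,214) and (272,246), and the boxes at (246,139), (275,181) and (321,219).

```bash
cat > h.py <<'E'
from cell import env
import cv2,numpy as np
np.set_printoptions(suppress=True,precision=1)
ROI={'top':(150,150,330,265),'scene':(180,120,355,280)}
def cast(c,uv,z):
    h=c['frame'].shape[0];f=h/2/np.tan(np.radians(c['vertical_fov'])/2)
    T=np.array(c['world_from_camera']);uv=np.atleast_2d(uv).astype(float)
    d=np.c_[(uv[:,0]-c['cx'])/f,(uv[:,1]-c['cy'])/f,np.ones(len(uv))]@T[:3,:3].T
    return (T[:3,3]+d*((z-T[2,3])/d[:,2])[:,None])[:,:2]
def blobs(m,amin,amax):
    m=m.astype(np.uint8);n,l,st,ce=cv2.connectedComponentsWithStats(m)
    return [(np.argwhere(l==i)[:,::-1],ce[i]) for i in range(1,n) if amin<=st[i,4]<=amax]
def rect(c,pts,z):
    """metric min-area rectangle of a blob cast on plane z: centre, (long,short), yaw of long side in deg"""
    w=cast(c,pts,z).astype(np.float32)
    (x,y),(a,b),t=cv2.minAreaRect(w)
    if a<b:a,b,t=b,a,t+90
    return np.array([x,y]),(a,b),(t+90)%180-90,w.mean(0)
def masks(c,n):
    hsv=cv2.cvtColor(c['frame'],cv2.COLOR_RGB2HSV).astype(int);H,S,V=hsv[...,0],hsv[...,1],hsv[...,2]
    r=np.zeros(H.shape,bool);x0,y0,x1,y1=ROI[n];r[y0:y1,x0:x1]=1
    grey=r&(S<70)&(V<120)
    brass=r&(S>140)&(V>125)&(H>15)&(H<28)
    dark=r&(V<95)&(S>=70)
    return grey,brass,dark
def look(ns=('top','scene')):
    for n in ns:
        c=env.read_camera(n);g,b,d=masks(c,n)
        for p,ce in blobs(g,250,1500):
            r=rect(c,p,17);print(n,'box px',ce,len(p),'mean17',r[3],'rect',r[0],np.array(r[1]),'yaw %.1f'%r[2])
        bl=blobs(b,8,120)
        for p,ce in bl: print(n,'band px',ce,len(p),'z26',cast(c,ce,26)[0],'z13',cast(c,ce,13)[0])
        R=[q for q in blobs(cv2.morphologyEx((d|b).astype(np.uint8),cv2.MORPH_CLOSE,np.ones((3,3))),300,5000)]
        for p,ce in R:
            r=rect(c,p,26);print(n,'rail',len(p),r[3],np.array(r[1]),'yaw %.2f'%r[2])
    return c
E
python3 -c "
from h import *
look()"
```

```text
top box px [245.7 225.2] 635 mean17 [526.1   5.2] rect [526.3   5.1] [97. 62.] yaw 12.4
top box px [188.1 229.2] 638 mean17 [513.7 182.6] rect [513.8 182.5] [96.2 63.1] yaw -15.8
top box px [303.3 235.8] 656 mean17 [ 493.5 -171.5] rect [ 493.8 -171.6] [96.3 63.5] yaw -25.9
top band px [279.4 171.6] 44 z26 [690.7 -98.9] z13 [692.3 -99.7]
top band px [237.3 175.1] 47 z26 [680.   30.8] z13 [681.5  31.1]
top band px [195.6 178.3] 45 z26 [670.5 159.7] z13 [671.9 161.2]
top rail 1179 [679.4  30.1] [417.3  28.9] yaw -85.31
scene box px [246.1 138. ] 634 mean17 [ 490.8 -171.5] rect [ 490.3 -171. ] [96.7 83.6] yaw -26.6
scene box px [275.1 179.9] 719 mean17 [523.    3.7] rect [522.5   3.4] [109.7  69.3] yaw 12.8
scene box px [320.7 218.8] 824 mean17 [509.8 180.8] rect [510.6 180.7] [104.3  71.9] yaw -15.9
scene band px [208.  186.1] 38 z26 [690.  -99.1] z13 [ 686.2 -106.5]
scene band px [238.9 214.6] 46 z26 [678.9  30.7] z13 [675.  25.]
scene band px [272.3 245.7] 61 z26 [668.3 159.9] z13 [664.3 155.8]
scene rail 1544 [682.5  50.2] [420.3  33.8] yaw -85.16
```

arm_command([
  [410,-305,0,44.6,1],
  [410,-305,0,44.6,1],
  [410,-305,0,44.6,1],
  [410,-305,0,44.6,1],
  [410,-305,0,44.6,1],
])

```text
t: 0.7
eef_pos: [338.3, -391.8, 214.7]
tcp_rot: [3.142, -0.0, -0.41]
ft_force: [0.2, -0.9, 0.0]
opening: 0.997
grip_force: 0.0
```

```bash
cat >> h.py <<'E'
def go(x,y,z,yaw):
    """shift in tool axes (tool pointing down) and turn from the measured pose to a world pose"""
    s=env.state();p=s['eef_pos'];w=s['tcp_rot'][2];dx,dy=x-p[0],y-p[1]
    print('at',p,'yaw %.1f'%np.degrees(w),'op %.2f grip %.1f t %.1f F'%(s['opening'],s['grip_force'],s['t']),s['ft_force'])
    print('go',np.array([dx*np.cos(w)+dy*np.sin(w),dx*np.sin(w)-dy*np.cos(w),p[2]-z]),'turn %.1f'%-((yaw-np.degrees(w)+180)%360-180))
E
python3 -c "
from h import *
go(492.5,-171.5,100,-26.2)"
```

```text
at [ 338.3 -391.8  214.7] yaw -23.5 op 1.00 grip 0.0 t 0.7 F [ 0.2 -0.9  0. ]
go [  53.7 -263.5  114.7] turn 2.7
```

arm_command([
  [54,-263,20,2.7,1],
  [54,-263,20,2.7,1],
  [54,-263,20,2.7,1],
  [54,-263,20,2.7,1],
  [54,-263,20,2.7,1],
])

```text
t: 1.2
eef_pos: [480.4, -186.8, 196.1]
tcp_rot: [3.141, -0.0, -0.451]
ft_force: [-0.2, -0.6, 0.4]
opening: 1.0
grip_force: 0.0
```

arm_command([
  [10,-18,60,0,1],
  [10,-18,110,0,1],
  [10,-18,110,0,1],
])

```text
t: 1.5
eef_pos: [494.9, -175.2, 82.3]
tcp_rot: [-3.142, 0.006, -0.449]
ft_force: [-1.0, -0.2, 0.0]
opening: 0.997
grip_force: 0.0
```

```bash
python3 -c "
from h import *
go(492.5,-171.5,5,-26.2)
for n in('top','scene'):
    c=env.read_camera(n);x0,y0,x1,y1=ROI[n]
    cv2.imwrite('pics/%s1.png'%n,cv2.resize(c['frame'][y0-20:y1+20,x0-20:x1+20,::-1],None,fx=2,fy=2))
a=[cv2.imread('pics/%s1.png'%n) for n in('top','scene')]
h=max(i.shape[0] for i in a);cv2.imwrite('pics/b1.png',np.hstack([cv2.copyMakeBorder(i,0,h-i.shape[0],0,0,0) for i in a])[:600,:800+80])
"
```

```text
at [ 494.9 -175.2   82.3] yaw -25.7 op 1.00 grip 0.0 t 1.5 F [-1.  -0.2  0. ]
go [-3.8 -2.3 77.3] turn 0.5
```

arm_command([
  [-3.8,-2.3,40,0.5,1],
  [-3.8,-2.3,65,0.5,1],
  [-3.8,-2.3,77,0.5,1],
  [-3.8,-2.3,77,0.5,1],
  [-3.8,-2.3,77,0.5,1],
])

```text
t: 2.1
eef_pos: [494.8, -173.8, 10.7]
tcp_rot: [3.142, -0.002, -0.46]
ft_force: [0.6, -0.5, -0.1]
opening: 1.0
grip_force: 0.0
```

```bash
python3 -c "
from h import *
go(492.5,-171.5,5,-26.2)"
```

```text
at [ 494.8 -173.8   10.7] yaw -26.3 op 1.00 grip 0.0 t 2.1 F [ 0.6 -0.5 -0.1]
go [-3.1 -1.1  5.7] turn -0.1
```

arm_command([
  [-2.5,-1,4,0,1],
  [-2.5,-1,4,0,1],
  [-2.5,-1,4,0,1],
])

```text
t: 2.4
eef_pos: [492.4, -171.1, 5.6]
tcp_rot: [3.142, -0.001, -0.459]
ft_force: [-0.8, -0.8, 0.3]
opening: 0.998
grip_force: 0.0
```

```bash
python3 -c "
from h import *
go(492.5,-171.5,5,-26.2)"
```

```text
at [ 492.4 -171.1    5.6] yaw -26.3 op 1.00 grip 0.0 t 2.4 F [-0.8 -0.8  0.3]
go [0.3 0.3 0.6] turn -0.1
```

arm_command([
  [0,0,0,0,0.55],
  [0,0,0,0,0.55],
  [0,0,0,0,0.55],
  [0,0,0,0,0.55],
  [0,0,0,0,0.55],
])

```text
t: 2.9
eef_pos: [492.2, -171.1, 5.1]
tcp_rot: [3.142, 0.0, -0.459]
ft_force: [-0.4, -0.7, 0.4]
opening: 0.651
grip_force: 30.0
```

```bash
python3 -c "
from h import *
go(620,-104.4,5.6,4.5)"
```

```text
at [ 492.2 -171.1    5.1] yaw -26.3 op 0.65 grip 30.0 t 2.9 F [-0.4 -0.7  0.4]
go [  85.  -116.4   -0.5] turn -30.8
```

arm_command([
  [6,-8,0,-2.5,0.55],
  [15,-20,0,-6,0.55],
  [24,-33,0,-9,0.55],
  [33,-46,0,-12,0.55],
  [42,-58,0,-15,0.55],
])

```text
t: 3.4
eef_pos: [556.5, -136.9, 5.1]
tcp_rot: [3.142, 0.0, -0.193]
ft_force: [-1.0, -1.7, 0.7]
opening: 0.652
grip_force: 30.0
```

```bash
python3 -c "
from h import *
go(619.6,-104.5,5.3,4.5)"
```

```text
at [ 556.5 -136.9    5.1] yaw -11.1 op 0.65 grip 30.0 t 3.4 F [-1.  -1.7  0.7]
go [ 55.6 -43.9  -0.2] turn -15.6
```

arm_command([
  [12,-10,0,-3.5,0.55],
  [24,-19,0,-7,0.55],
  [36,-29,0,-10.5,0.55],
  [48,-38,0,-13.5,0.55],
  [55,-44,0,-15.5,0.55],
])

```text
t: 3.9
eef_pos: [619.3, -104.4, 5.1]
tcp_rot: [3.141, -0.0, 0.077]
ft_force: [-2.9, -3.0, 5.1]
opening: 0.655
grip_force: 30.0
```

arm_command([
  [0,0,0,0,0.55],
  [0,0,0,0,0.55],
])

```text
t: 4.1
eef_pos: [618.4, -105.1, 5.1]
tcp_rot: [3.141, -0.001, 0.073]
ft_force: [1.6, 1.4, 1.6]
opening: 0.652
grip_force: 30.0
```

```bash
python3 -c "
from h import *
go(629.6,-103.7,5.3,4.5)
c=look()"
```

```text
at [ 618.4 -105.1    5.1] yaw 4.2 op 0.65 grip 30.0 t 4.1 F [1.6 1.4 1.6]
go [11.2 -0.6 -0.2] turn -0.3
top band px [237.5 175.1] 53 z26 [680.2  30.4] z13 [681.6  30.8]
top band px [195.5 178.5] 50 z26 [669.8 160. ] z13 [671.1 161.5]
scene box px [221.2 135.1] 586 mean17 [ 543.4 -230.4] rect [ 544.5 -227.1] [160.4  87.1] yaw -7.4
scene box px [227.8 172.1] 745 mean17 [ 613.  -106.3] rect [ 602.3 -126.7] [132.5 122.8] yaw 2.4
scene box px [275.  180.2] 730 mean17 [523.8   4.4] rect [523.1   3.6] [110.7  69.9] yaw 13.3
scene box px [320.8 219.2] 839 mean17 [510.3 181.9] rect [510.5 181.6] [105.2  71.7] yaw -15.2
scene band px [206.5 186.9] 28 z26 [694.8 -99.5] z13 [ 691.1 -106.9]
scene band px [238.8 214.6] 50 z26 [679.1  30.3] z13 [675.2  24.5]
scene band px [272.2 245.7] 62 z26 [668.6 159.8] z13 [664.5 155.7]
scene rail 3281 [618.9 -71.4] [551.2 232.2] yaw 63.28
```

arm_command([
  [3,-0.5,0,-0.3,0.55],
  [6,-0.5,0,-0.3,0.55],
  [8,-0.5,0,-0.3,0.55],
  [9,-0.5,0,-0.3,0.55],
  [9,-0.5,0,-0.3,0.55],
])

```text
t: 4.7
eef_pos: [627.1, -104.3, 5.1]
tcp_rot: [3.141, 0.0, 0.078]
ft_force: [-3.6, -1.1, 3.1]
opening: 0.651
grip_force: 30.0
```

arm_command([
  [1,0,0,0,0.55],
  [1,0,0,0,0.55],
])

```text
t: 4.9
eef_pos: [628.1, -104.2, 5.1]
tcp_rot: [3.141, -0.0, 0.078]
ft_force: [-3.9, -0.4, 3.1]
opening: 0.651
grip_force: 30.0
```

arm_command([
  [1,0,0,0,0.55],
  [1,0,0,0,0.55],
])

```text
t: 5.1
eef_pos: [629.2, -104.1, 5.1]
tcp_rot: [3.141, -0.0, 0.078]
ft_force: [-3.3, 0.4, 3.8]
opening: 0.65
grip_force: 30.0
```

arm_command([
  [1,0,0,0,0.55],
  [1,0,0,0,0.55],
])

```text
t: 5.3
eef_pos: [629.7, -104.0, 5.1]
tcp_rot: [-3.141, 0.001, 0.078]
ft_force: [-6.7, 0.4, 6.1]
opening: 0.647
grip_force: 30.0
```

arm_command([
  [1,0,0,0,0.55],
  [1,0,0,0,0.55],
])

```text
t: 5.5
eef_pos: [629.8, -103.9, 5.0]
tcp_rot: [-3.141, 0.003, 0.078]
ft_force: [-11.2, -1.6, 8.2]
opening: 0.656
grip_force: 30.0
```

arm_command([
  [1,0,0,0,0.55],
  [1,0,0,0,0.55],
])

```text
t: 5.7
eef_pos: [629.9, -103.9, 5.0]
tcp_rot: [-3.141, 0.005, 0.079]
ft_force: [-14.9, -2.7, 11.1]
opening: 0.647
grip_force: 30.0
```

arm_command([
  [-1.5,0,0,0,0.55],
  [-1.5,0,0,0,0.9],
  [-1.5,0,0,0,0.9],
  [-1.5,0,0,0,0.9],
])

```text
t: 6.1
eef_pos: [631.0, -103.9, 4.9]
tcp_rot: [3.141, -0.001, 0.078]
ft_force: [-0.3, -0.2, -0.5]
opening: 0.849
grip_force: 0.0
```

arm_command([
  [-1.5,0,-10,0,1],
  [-1.5,0,-40,0,1],
  [-1.5,0,-75,0,1],
])

```text
t: 6.4
eef_pos: [628.5, -103.9, 80.5]
tcp_rot: [-3.141, 0.002, 0.078]
ft_force: [-0.0, -0.6, -0.2]
opening: 0.992
grip_force: 0.0
```

```bash
python3 -c "
from h import *
go(524.7,4.4,60,12.8)"
```

```text
at [ 628.5 -103.9   80.5] yaw 4.5 op 0.99 grip 0.0 t 6.4 F [-0.  -0.6 -0.2]
go [ -95.1 -116.1   20.5] turn -8.3
```

arm_command([
  [-95,-116,0,-8.3,1],
  [-95,-116,0,-8.3,1],
  [-95,-116,0,-8.3,1],
  [-95,-116,20,-8.3,1],
  [-95,-116,20,-8.3,1],
])

```text
t: 6.9
eef_pos: [524.5, 5.0, 59.7]
tcp_rot: [-3.141, 0.001, 0.225]
ft_force: [0.2, -0.0, 0.3]
opening: 1.001
grip_force: 0.0
```

arm_command([
  [0,0,0,0,1],
])

```text
t: 7.0
eef_pos: [526.0, 3.9, 60.6]
tcp_rot: [3.141, -0.001, 0.223]
ft_force: [-1.1, 0.8, 1.3]
opening: 1.0
grip_force: 0.0
```

```bash
python3 -c "
from h import *
go(524.7,4.4,5,12.8)
look()"
```

```text
at [526.    3.9  60.6] yaw 12.8 op 1.00 grip 0.0 t 7.0 F [-1.1  0.8  1.3]
go [-1.2 -0.8 55.6] turn -0.0
top box px [188.2 229.2] 642 mean17 [513.7 182.5] rect [513.8 182.9] [96.6 63.9] yaw -16.4
top band px [279.5 171.4] 49 z26 [691.4 -99.2] z13 [ 692.9 -100. ]
top band px [237.4 175.1] 52 z26 [680.   30.6] z13 [681.4  30.9]
top band px [195.5 178.4] 47 z26 [670.1 159.9] z13 [671.4 161.4]
top rail 1140 [679.4  31.5] [415.   28.6] yaw -85.31
top rail 2794 [496.9  23. ] [212.3 192.4] yaw 86.72
scene box px [258.6 135.9] 446 mean17 [ 455.6 -152.8] rect [ 455.1 -150.1] [106.   95.9] yaw -7.9
scene box px [280.5 173.4] 1064 mean17 [495.1  -3.4] rect [489.6   1.1] [170.2 166.7] yaw 50.3
scene box px [224.7 174.3] 688 mean17 [ 624.9 -106.1] rect [ 623.8 -105.6] [97.7 76.6] yaw 4.5
scene box px [320.6 219. ] 856 mean17 [510.4 181.2] rect [510.2 180.8] [103.5  72.9] yaw -15.8
scene band px [207.9 186. ] 44 z26 [690.1 -99.5] z13 [ 686.3 -106.8]
scene band px [238.8 214.7] 49 z26 [679.3  30.5] z13 [675.4  24.7]
scene band px [272.3 245.8] 59 z26 [668.7 160.1] z13 [664.7 156. ]
scene rail 1723 [434.9 -74.9] [290.7 208.2] yaw 50.19
scene rail 1505 [681.8  47.2] [417.7  68.4] yaw -85.45
```

arm_command([
  [-1,-0.5,30,0,1],
  [-1,-0.5,48,0,1],
  [-1,-0.5,55,0,1],
  [-1,-0.5,55,0,1],
  [-1,-0.5,55,0,1],
])

```text
t: 7.6
eef_pos: [524.8, 4.1, 5.7]
tcp_rot: [3.141, -0.001, 0.223]
ft_force: [0.4, 0.1, -0.6]
opening: 0.999
grip_force: 0.0
```

```bash
python3 -c "
from h import *
go(524.7,4.4,5,12.8)"
```

```text
at [524.8   4.1   5.7] yaw 12.8 op 1.00 grip 0.0 t 7.6 F [ 0.4  0.1 -0.6]
go [-0.  -0.3  0.7] turn -0.0
```

arm_command([
  [0,0,0,0,0.55],
  [0,0,0,0,0.55],
  [0,0,0,0,0.55],
  [0,0,0,0,0.55],
  [0,0,0,0,0.55],
])

```text
t: 8.1
eef_pos: [524.2, 4.5, 5.2]
tcp_rot: [3.142, -0.0, 0.223]
ft_force: [-0.3, 0.2, 3.1]
opening: 0.647
grip_force: 30.0
```

```bash
python3 -c "
from h import *
go(610.2,25.3,5.2,4.5)"
```

```text
at [524.2   4.5   5.2] yaw 12.8 op 0.65 grip 30.0 t 8.1 F [-0.3  0.2  3.1]
go [88.5 -1.3  0. ] turn 8.3
```

arm_command([
  [8,0,0,1,0.55],
  [20,-0.3,0,2,0.55],
  [32,-0.5,0,3,0.55],
  [44,-0.7,0,4.1,0.55],
  [56,-0.9,0,5.2,0.55],
])

```text
t: 8.6
eef_pos: [578.6, 17.9, 5.2]
tcp_rot: [-3.141, 0.002, 0.131]
ft_force: [-6.8, -0.8, 7.7]
opening: 0.651
grip_force: 30.0
```

```bash
python3 -c "
from h import *
go(610.2,25.3,5.2,4.5)"
```

```text
at [578.6  17.9   5.2] yaw 7.5 op 0.65 grip 30.0 t 8.6 F [-6.8 -0.8  7.7]
go [32.2 -3.2  0. ] turn 3.0
```

arm_command([
  [10,-1,0,1,0.55],
  [20,-2,0,2,0.55],
  [28,-3,0,3,0.55],
  [32,-3.2,0,3,0.55],
  [32,-3.2,0,3,0.55],
])

```text
t: 9.1
eef_pos: [610.6, 25.4, 5.2]
tcp_rot: [3.142, -0.0, 0.08]
ft_force: [-2.4, 0.1, 4.3]
opening: 0.647
grip_force: 30.0
```

```bash
python3 -c "
from h import *
go(619.2,26,5.2,4.5)"
```

```text
at [610.6  25.4   5.2] yaw 4.6 op 0.65 grip 30.0 t 9.1 F [-2.4  0.1  4.3]
go [8.7 0.1 0. ] turn 0.1
```

arm_command([
  [3,0,0,0,0.55],
  [6,0,0,0,0.55],
  [7,0,0,0,0.55],
  [7,0,0,0,0.55],
])

```text
t: 9.5
eef_pos: [616.7, 25.8, 5.2]
tcp_rot: [-3.142, 0.001, 0.08]
ft_force: [-5.5, -0.0, 7.0]
opening: 0.652
grip_force: 30.0
```

arm_command([
  [1,0,0,0,0.55],
  [1,0,0,0,0.55],
])

```text
t: 9.7
eef_pos: [617.6, 25.9, 5.2]
tcp_rot: [-3.142, 0.001, 0.08]
ft_force: [-5.8, -0.4, 7.0]
opening: 0.645
grip_force: 30.0
```

arm_command([
  [1,0,0,0,0.55],
  [1,0,0,0,0.55],
])

```text
t: 9.9
eef_pos: [618.1, 25.9, 5.3]
tcp_rot: [-3.142, 0.002, 0.08]
ft_force: [-8.4, -0.7, 8.7]
opening: 0.649
grip_force: 30.0
```

arm_command([
  [1,0,0,0,0.55],
  [1,0,0,0,0.55],
])

```text
t: 10.1
eef_pos: [618.2, 25.9, 5.2]
tcp_rot: [-3.141, 0.004, 0.08]
ft_force: [-11.6, -1.7, 11.6]
opening: 0.649
grip_force: 30.0
```

arm_command([
  [-1.3,0,0,0,0.55],
  [-1.3,0,0,0,0.9],
  [-1.3,0,0,0,0.9],
  [-1.3,0,0,0,0.9],
])

```text
t: 10.5
eef_pos: [618.9, 25.8, 4.9]
tcp_rot: [3.141, -0.0, 0.08]
ft_force: [0.3, 0.5, -0.2]
opening: 0.85
grip_force: 0.0
```

arm_command([
  [0,0,-10,0,1],
  [0,0,-40,0,1],
  [0,0,-75,0,1],
])

```text
t: 10.8
eef_pos: [618.2, 25.8, 80.6]
tcp_rot: [-3.141, 0.002, 0.08]
ft_force: [1.2, 0.5, 1.6]
opening: 0.996
grip_force: 0.0
```

```bash
python3 -c "
from h import *
go(512.3,182,60,-16)"
```

```text
at [618.2  25.8  80.6] yaw 4.6 op 1.00 grip 0.0 t 10.8 F [1.2 0.5 1.6]
go [ -93.1 -164.1   20.6] turn 20.6
```

arm_command([
  [-93,-164,0,20.6,1],
  [-93,-164,0,20.6,1],
  [-93,-164,0,20.6,1],
  [-93,-164,0,20.6,1],
  [-93,-164,20,20.6,1],
])

```text
t: 11.3
eef_pos: [511.5, 185.3, 62.5]
tcp_rot: [-3.14, -0.003, -0.276]
ft_force: [-0.5, -0.3, -0.1]
opening: 1.0
grip_force: 0.0
```

arm_command([
  [0,0,0,0,1],
  [0,0,0,0,1],
])

```text
t: 11.5
eef_pos: [513.2, 181.6, 60.5]
tcp_rot: [3.141, -0.0, -0.28]
ft_force: [0.3, 0.0, -0.1]
opening: 0.998
grip_force: 0.0
```

```bash
python3 -c "
from h import *
go(512.3,182,5,-16)"
```

```text
at [513.2 181.6  60.5] yaw -16.0 op 1.00 grip 0.0 t 11.5 F [ 0.3  0.  -0.1]
go [-1.  -0.1 55.5] turn -0.0
```

arm_command([
  [-1,0,30,0,1],
  [-1,0,48,0,1],
  [-1,0,55,0,1],
  [-1,0,55,0,1],
  [-1,0,55,0,1],
])

```text
t: 12.0
eef_pos: [512.6, 181.8, 5.9]
tcp_rot: [-3.141, -0.001, -0.28]
ft_force: [-0.3, 1.3, 0.1]
opening: 0.999
grip_force: 0.0
```

arm_command([
  [0,0,0,0,0.55],
  [0,0,0,0,0.55],
  [0,0,0,0,0.55],
  [0,0,0,0,0.55],
  [0,0,0,0,0.55],
])

```text
t: 12.5
eef_pos: [511.9, 182.2, 5.2]
tcp_rot: [-3.142, -0.0, -0.28]
ft_force: [-0.1, 0.1, 2.2]
opening: 0.65
grip_force: 30.0
```

```bash
python3 -c "
from h import *
go(599.5,154.9,5.2,4.5)"
```

```text
at [511.9 182.2   5.2] yaw -16.0 op 0.65 grip 30.0 t 12.5 F [-0.1  0.1  2.2]
go [91.7  2.   0. ] turn -20.5
```

arm_command([
  [8,0.2,0,-2,0.55],
  [20,0.4,0,-5,0.55],
  [32,0.7,0,-8,0.55],
  [44,1,0,-11,0.55],
  [56,1.2,0,-14,0.55],
])

```text
t: 13.0
eef_pos: [565.1, 165.4, 5.2]
tcp_rot: [3.141, 0.001, -0.033]
ft_force: [-4.2, 0.0, 3.7]
opening: 0.648
grip_force: 30.0
```

```bash
python3 -c "
from h import *
go(599.5,154.9,5.2,4.5)"
```

```text
at [565.1 165.4   5.2] yaw -1.9 op 0.65 grip 30.0 t 13.0 F [-4.2  0.   3.7]
go [34.8  9.4  0. ] turn -6.4
```

arm_command([
  [10,2.5,0,-2,0.55],
  [20,5,0,-4,0.55],
  [30,8,0,-6,0.55],
  [35,9.4,0,-6.4,0.55],
  [35,9.4,0,-6.4,0.55],
])

```text
t: 13.5
eef_pos: [600.5, 154.7, 5.2]
tcp_rot: [3.141, -0.001, 0.076]
ft_force: [1.0, -1.5, 1.9]
opening: 0.65
grip_force: 30.0
```

```bash
python3 -c "
from h import *
go(609,155.6,5.2,4.5)"
```

```text
at [600.5 154.7   5.2] yaw 4.4 op 0.65 grip 30.0 t 13.5 F [ 1.  -1.5  1.9]
go [ 8.6 -0.3 -0. ] turn -0.1
```

arm_command([
  [3,-0.3,0,-0.1,0.55],
  [6,-0.3,0,-0.1,0.55],
  [7,-0.3,0,-0.1,0.55],
  [7,-0.3,0,-0.1,0.55],
])

```text
t: 13.9
eef_pos: [606.2, 155.8, 5.2]
tcp_rot: [3.141, 0.001, 0.078]
ft_force: [-4.7, -0.4, 6.7]
opening: 0.65
grip_force: 30.0
```

arm_command([
  [1,0,0,0,0.55],
  [1,0,0,0,0.55],
])

```text
t: 14.1
eef_pos: [607.1, 155.8, 5.2]
tcp_rot: [3.141, 0.001, 0.078]
ft_force: [-5.4, -1.0, 7.0]
opening: 0.653
grip_force: 30.0
```

arm_command([
  [1,0,0,0,0.55],
  [1,0,0,0,0.55],
])

```text
t: 14.3
eef_pos: [607.2, 155.9, 5.2]
tcp_rot: [3.141, 0.003, 0.078]
ft_force: [-9.4, -1.9, 9.1]
opening: 0.652
grip_force: 30.0
```

arm_command([
  [1,0,0,0,0.55],
  [1,0,0,0,0.55],
])

```text
t: 14.5
eef_pos: [607.4, 155.8, 5.2]
tcp_rot: [3.141, 0.005, 0.078]
ft_force: [-13.7, -2.8, 11.7]
opening: 0.648
grip_force: 30.0
```

Contact is made. I'll release, rise and back the arm away for a check picture.

arm_command([
  [-1.5,0,0,0,0.55],
  [-1.5,0,0,0,0.9],
  [-1.5,0,0,0,0.9],
  [-1.5,0,0,0,0.9],
])

```text
t: 14.9
eef_pos: [608.5, 155.9, 4.9]
tcp_rot: [3.142, -0.0, 0.078]
ft_force: [-0.6, -0.1, 0.7]
opening: 0.849
grip_force: 0.0
```

arm_command([
  [0,0,-10,0,1],
  [0,0,-50,0,1],
  [0,0,-100,0,1],
  [-50,0,-130,0,1],
  [-90,0,-150,0,1],
])

```text
t: 15.4
eef_pos: [520.9, 148.9, 155.7]
tcp_rot: [-3.141, -0.002, 0.078]
ft_force: [0.5, -0.8, 0.3]
opening: 0.997
grip_force: 0.0
```

arm_command([
  [-50,0,0,0,1],
  [-90,0,0,0,1],
  [-130,0,0,0,1],
  [-130,0,0,0,1],
  [-130,0,0,0,1],
])

```text
t: 15.9
eef_pos: [392.0, 139.0, 154.6]
tcp_rot: [-3.141, -0.002, 0.078]
ft_force: [0.2, -0.4, 0.9]
opening: 1.002
grip_force: 0.0
```

```bash
python3 - <<'E'
from h import *
look()
c=env.read_camera('top');cv2.imwrite('pics/end.png',cv2.resize(c['frame'][130:270,140:340,::-1],None,fx=4,fy=4,interpolation=cv2.INTER_CUBIC))
print(env.state()['t'])
E
```

```text
top box px [281.2 190.8] 641 mean17 [ 631.9 -104.7] rect [ 631.7 -104.9] [97.1 63.2] yaw 4.7
top box px [238.9 194.6] 620 mean17 [620.6  26.2] rect [620.6  26.1] [95.3 62.6] yaw 4.7
top box px [196.9 197.9] 634 mean17 [610.2 156.2] rect [610.3 156.2] [97.2 62.4] yaw 4.5
top band px [279.4 171.6] 44 z26 [690.7 -98.9] z13 [692.3 -99.7]
top band px [237.4 174.7] 42 z26 [681.4  30.6] z13 [682.8  31. ]
top band px [195.6 178.5] 43 z26 [669.9 159.8] z13 [671.3 161.3]
top rail 1127 [679.8  30.5] [417.3  29.6] yaw -85.22
top rail 1013 [450.  157.2] [174.4  92.2] yaw -84.50
scene box px [224.6 174.4] 679 mean17 [ 625.2 -106. ] rect [ 624.3 -105.8] [97.7 76. ] yaw 4.7
scene box px [255.4 201.8] 739 mean17 [614.4  23.9] rect [613.   23.8] [97.2 71.7] yaw 5.0
scene box px [288.9 231.5] 798 mean17 [603.2 153.8] rect [602.1 153.9] [96.9 68.4] yaw 4.2
scene band px [208. 186.] 41 z26 [689.8 -99.2] z13 [ 686.  -106.6]
scene band px [238.8 214.7] 49 z26 [679.3  30.5] z13 [675.4  24.7]
scene band px [272.2 245.9] 58 z26 [668.9 160.2] z13 [664.9 156.1]
scene rail 493 [252.   -7.7] [110.9 107.1] yaw 50.19
scene rail 1708 [679.   49.8] [420.3 117.2] yaw -85.16
16.05
```

View pics/end.png

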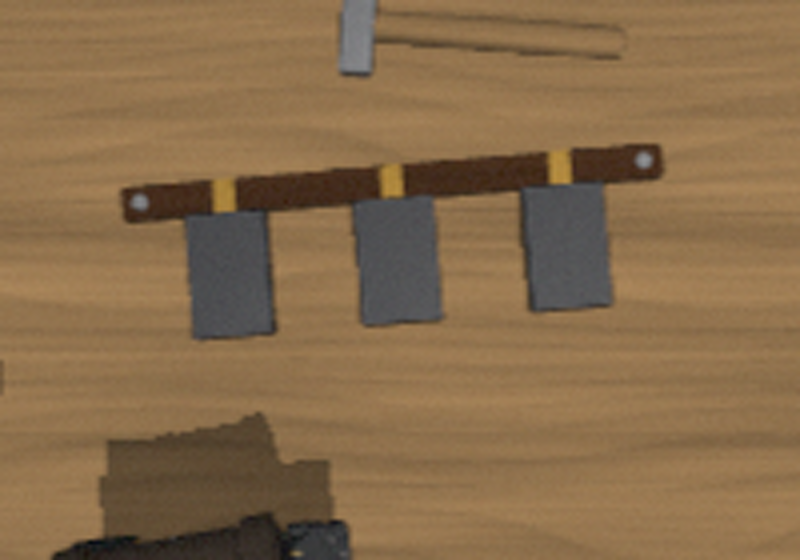

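The picture shows all three boxes flush against the rail at their bands. In the crop they sit under the bands near (224,195), (392,181) and (560,167), square to within about 0.2° and centred to within about 1 mm. The robot is clear of them.

```bash
python3 -c "
from cell import env
print(env.job_done())"
```

```text
the job is handed in; nothing more can be done
None
```

The job is handed in at about 16 s: all three boxes stand flush against the rail, one at each brass band, square to about 0.2° and centred to about 1 mm by the top camera, and the arm never went near the dish, bottle or hammer.

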